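# Put the ticket printer back in service and call the next visitor

### The job

The ticket printer has a fresh roll: using only the fingertips, first push its raised lid fully shut, then press down the raised end (the printer's left, as the robot faces it) of the rocker on its front deck to switch it on, and then press the long bar key of the call pad all the way down and let it come up again. Keep to this order, leave the pad's round and square keys alone, and do not open the lid further. Only touch and press: lift nothing, leave the call pad where it stands, and do not disturb the other things on the desk.

Things in the scene. Friction and masses are not known exactly. Their poses are not given: they have to be found in the camera images.
- printer: Ticket printer, white box fixed to the desk, 200 (its x) x 160 (its y) mm, 100 high with the lid shut. Origin: centre of its underside; x from its front (robot side) to its back, y to its left, z up. Behind x = -30 mm: open bay with a white roll, rim 88 mm high, under the lid. Ahead of it: a deck 62 mm high with one rocker switch.
- lid (a joint): Angle of the grey lid, rad: 0 = shut, level on the rim, its top 100 mm above the desk; positive = front edge raised; starts 0.5 to 0.8. Plate 120 mm long, 156 wide, 12 thick; hinge axis along the printer's y at its x = +90 mm, z = 88 mm. It stays at any angle; 2 to 4 N near its front edge swings it; push along the arc, a tip sent straight down can jam while it is steep.
- lid_edge (a point): Point on the outer (upper) face of the lid, middle of its width, 5 mm from its free front edge. It travels with the lid.
- rocker (a joint): Angle of the printer's power rocker in rad: about -0.2 = off (left end raised), +0.2 = on (left end fully down, its left half then level). Hinged across the middle, axis along the printer's x; stays where it is left; 2 to 4 N near the left end tips it.
- rocker_left (a point): Point on the top of the rocker's left half (printer's +y), 18 mm from its pivot. Black rocker, 58 mm long (printer's y), 28 wide, in the middle of the deck at printer x = -65 mm, a shallow V in profile. Off: this half slopes up outwards and this point is 79 mm above the desk; on: this half is level, 72 mm above the desk.
- callpad: Call pad, grey box standing loose on the desk, about 0.8 kg, 130 mm (its x) x 210 mm (its y), its top 32 mm above the desk. Origin: centre of its underside; x points from its front long side (robot side) to its back. Three white keys stand 11 mm above it, travel 6 mm, bottom out at 5 N: a long bar along the front, a round one back left, a square one back right.
- bar_key (a joint): Depth in m to which the long bar key is pressed: 0 up, 0.006 fully down. It springs back.
- bar_key_top (a point): Middle of the top of the long bar key (84 mm along the pad's y, 24 mm along its x), 43 mm above the desk when up.
- round_key (a joint): Depth in m of the round key: 0 up, 0.006 down.
- round_key_top (a point): Middle of the top of the round key, 32 mm across, back left of the pad.
- square_key (a joint): Depth in m of the square key: 0 up, 0.006 down.
- square_key_top (a point): Middle of the top of the square key, 30 x 30 mm, back right of the pad.
- tape: Bystander: loose roll of packing tape lying flat, 64 mm across, 24 mm high. Origin: under its centre.
- clipbox: Bystander: loose small card box of clips, 50 x 36 x 22 mm. Origin: under its centre.
- marker1: Bystander: loose marker pen lying down, 120 x 22 x 16 mm. Origin: on its underside, 7 mm from the middle of its length.
- marker2: Bystander: loose marker pen lying down, 120 x 22 x 16 mm. Origin: on its underside, 7 mm from the middle of its length.
- stapler: Bystander: loose desk stapler, 130 x 34 x 45 mm. Origin: under its centre.
- penpot: Bystander: loose round pen pot, 72 mm across, 95 mm high, pens standing in it to 150 mm. Origin: under its centre.
- gluejar: Bystander: loose small jar, 56 mm across, 70 mm high. Origin: under its centre.

How it is judged (in metres and radians):
On the way, in this order (a step that is already met when the one before it is completed fails the run):
1. the lid is pushed shut (value of joint lid below 0.05 rad), for 0.1 s.
2. the rocker is tipped on, with the lid shut (value of joint rocker above 0.14 rad and value of joint lid below 0.05 rad), for 0.1 s.
3. the long bar key is pressed down, with the printer on (all of step 2 and value of joint bar_key above 0.0045 m), for 0.05 s.
At the end, for the whole second after the job is handed in: Lid shut (under 0.05 rad), rocker on (over 0.14 rad), all three keys up again (under 1.5 mm), call pad at rest on the desk within 30 mm of its start, every bystander within 30 mm of its start (all of step 2 and value of joint each of bar_key, round_key, square_key below 0.0015 m and distance of each of callpad, tape, clipbox, marker1, marker2, stapler, penpot, gluejar from where it was at the start of the episode below 0.03 m and height (world z) of callpad below 0.01 m and linear speed of callpad below 0.02 m/s); the robot touches nothing.
It fails at once if the round or the square key is pressed (over 3 mm) (value of joint any of round_key, square_key above 0.003 m).
It fails at once if out of order: the bar key is pressed (over 3 mm) before the printer is shut and on, or the rocker is tipped on while the lid is open ((value of joint bar_key above 0.003 m and (value of joint rocker below 0.05 rad or value of joint lid above 0.1 rad)) or (value of joint rocker above 0.14 rad and value of joint lid above 0.1 rad)).
It fails at once if the lid is swung further open (over 0.95 rad) (value of joint lid above 0.95 rad).
It fails at once if the call pad is lifted over 10 mm or shifted over 30 mm (not (distance of callpad from where it was at the start of the episode below 0.03 m and height (world z) of callpad below 0.01 m)).
It fails at once if a bystander is lifted, knocked or shifted over 30 mm (not (distance of each of tape, clipbox, marker1, marker2, stapler, penpot, gluejar from where it was at the start of the episode below 0.03 m)).
It also fails if it takes over 48 s, if anything falls off the work surface, if the arm or the gripper's body presses on something with over 40 N, if the wrist force passes 120 N, or if a joint passes its speed limit or range.

### The arm

A 7-joint arm with a two-finger parallel gripper is mounted at the origin on the work surface. World frame = base frame: x ahead of the robot, y to its left, z up, the work surface at z = 0. Lengths are in mm, angles in rad, forces in N, time in s.
With the tool pointing down it reaches from about 400 to 875 mm from the base axis. Payload 6.5 kg.
Tool frame: the origin (TCP) lies on the centre line of the jaws, within the pads' length; the fingertips stand 8 mm ahead of it and the grasp point (between the pads) lies 11 mm behind it (tip_extent is the distance from the TCP to the fingertips, in mm); z points along the fingers, y is the line along which they close (so a half turn about z gives the same grasp; the last joint's range is limited). The gripper opens to 88 mm and grips with 3 to 60 N. Pads are 18 mm wide; open, the fingers measure 123 mm over their backs; the gripper's body (75 mm by 187 mm) begins 45 mm behind the grasp point.
Start: joints at [-0.066, 0.536, -0.004, 1.538, 0.003, 1.067, -0.071], TCP at [649.992, -0, 219.616] pointing down, gripper open.
Joint ranges: [-2.7, 2.7], [-0.37, 2.16], [-1.27, 1.26], [0.24, 2.4], [-1.31, 4.45], [0.19, 1.91], [-2.76, 2.76]. Speed limits (rad/s): [2.39, 2.39, 3.14, 3.14, 3.14, 3.14, 3.14].

### API

Orientations are given as a rotation vector (axis times angle).
In Python, from cell import * gives the robot as it stands. The module is installed in compiled form; this text tells all that it offers.
- The arm moves only by the tool arm_command, never from a script. Its argument "rows" is a list of rows, each a list of 6 numbers: the shift along the tool's x, y, z in cm, then the turn, a rotation vector about the tool's x, y, z in rad. A call has exactly 8 rows; each row shifts and turns the commanded pose from where the row before left it, along the tool's axes as they then stand; what a row does not reach is not made up. A row lasts 1/10 s, in which the tool goes at most 50 mm and 8.59 degrees, less where a joint would pass 70% of its speed; a pose out of reach is approached as far as the arm can. A call with a gripper value outside its range is refused whole. "gripper" is the closure, from 0 (fully open) to 1 (shut), set as the call begins (left out, the last holds). The fingers move at their own pace and stop on an object; "newtons" is the grip in N (left out, the last holds). Time passes only in rows, so rows that do not move let the fingers close, or fill a call up. It gives the time, the measured TCP pose, the force, the opening and the grip force at its end, in the units of the state.
- read_state(): the state, without advancing time (a new reading comes with each control period).
- get_image(name): name is "scene" or "side" or "wrist"; returns a dict with "color" (400x640x3 uint8, red, green, blue), "mtx" (3x3 intrinsics, pixels), "world_to_cam" (4x4, takes a point from world to camera coordinates); the wrist camera has in their place "hand_eye" (4x4, takes a point from camera to tool coordinates, whose origin is the TCP and whose axes are the flange's). Camera axes: x right, y down, z forward; pixel columns grow to the right and rows downward; lengths in mm; the calibration is good to about 2 mm. A picture is of the moment at which its call begins: read the wrist's pose just before it. There is no depth.
- close_job(): hands the job in; it is judged then, once.
The state is a dict: "time": time; "qpos": joint angles; "qd": joint speeds; "effort": joint torques, N m; "eef_pos": TCP position; "tcp_rot": TCP orientation; "ft_force": force on the tool from outside, world axes, zero at the start; "torque": the same for the moment, N m; "gripper_width": finger opening in mm; "finger_force": force on a finger pad.
Only numpy, scipy, OpenCV 4.12 (cv2) and the standard library are available. Lean on these libraries where they do the work, as an engineer would, in place of code of your own. Each camera call takes 0.05 s, during which the arm holds its last target. There are 200 camera calls.

## Working session

There is one attempt and no reset: what is moved stays moved. The work goes in short steps, Python scripts to look and compute and a tool call to move; the robot and the scene stay as the last step left them, time stands still between calls to the robot, and variables do not carry over. Pictures are saved under pics/ and viewed, at most 12 in all, crops included, and the job is handed in when it is done.

Besides the shell and the picture viewer there is one more tool, called after "Emit:" in YAML: its name, and indented under it one key for each argument. arm_command: Moves the arm, as the interface text tells. Its arguments: {"type":"object","properties":{"rows":{"type":"array","items":{"type":"array","items":{"type":"number"}}},"gripper":{"type":"number"},"newtons":{"type":"number"}},"required":["rows"]}

```bash
mkdir -p pics; cat > h.py <<'E'
from cell import *
import numpy as np, cv2
from scipy.spatial.transform import Rotation as R
def save(n,f):
    d=get_image(n); cv2.imwrite(f,d["color"][:,:,::-1]); return d
def proj(d,p):
    p=np.atleast_2d(p); c=p@d["world_to_cam"][:3,:3].T+d["world_to_cam"][:3,3]
    q=c@d["mtx"].T; return q[:,:2]/q[:,2:]
def ray(d,uv):
    W=d["world_to_cam"]; Rm=W[:3,:3]; o=-Rm.T@W[:3,3]
    v=Rm.T@np.linalg.inv(d["mtx"])@np.array([uv[0],uv[1],1.]); return o,v/np.linalg.norm(v)
def atz(d,uv,z):
    o,v=ray(d,uv); return o+v*(z-o[2])/v[2]
def tri(d1,u1,d2,u2):
    o1,v1=ray(d1,u1);o2,v2=ray(d2,u2)
    t=np.linalg.lstsq(np.c_[v1,-v2],o2-o1,rcond=None)[0]
    a=o1+t[0]*v1;b=o2+t[1]*v2; return (a+b)/2,np.linalg.norm(a-b)
E
python3 - <<'E'
from h import *
import pickle
s=read_state(); D={}
for n in("scene","side"):
    D[n]=save(n,f"pics/{n}0.png")
w=get_image("wrist"); cv2.imwrite("pics/wrist0.png",w["color"][:,:,::-1]); D["wrist"]=w; D["s"]=s
T=np.eye(4);T[:3,:3]=R.from_rotvec(s["tcp_rot"]).as_matrix();T[:3,3]=s["eef_pos"]
w["world_to_cam"]=np.linalg.inv(T@w["hand_eye"])
pickle.dump(D,open("d0.pkl","wb"))
print(s["time"],s["eef_pos"],s["tcp_rot"],T[:3,:3].round(2),w["hand_eye"].round(2))
E
```

```text
0.0 [ 6.49376140e+02 -2.52628409e-02  2.18756591e+02] [-2.22059731e+00 -2.22072911e+00  2.00074513e-03] [[-0.  1. -0.]
 [ 1.  0. -0.]
 [-0. -0. -1.]] [[  -0.     -0.95   -0.3    77.98]
 [   1.      0.     -0.      0.59]
 [   0.     -0.3     0.95 -165.58]
 [   0.      0.      0.      1.  ]]
```

View pics/scene0.png

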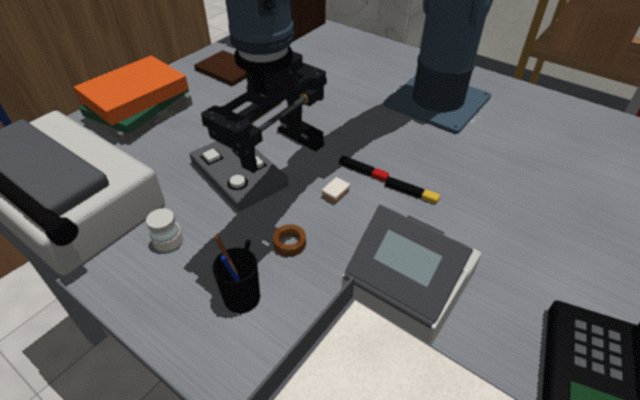

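View pics/side0.png

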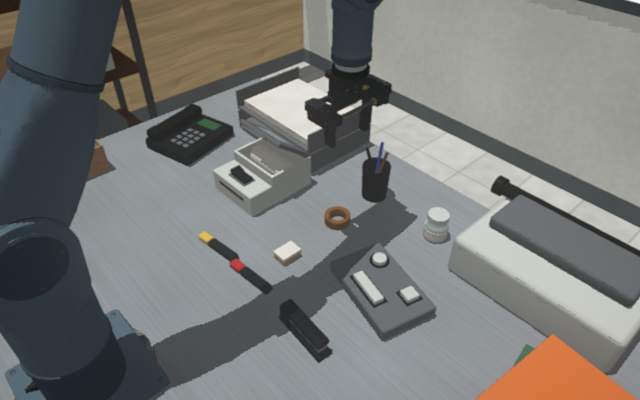

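View pics/wrist0.png

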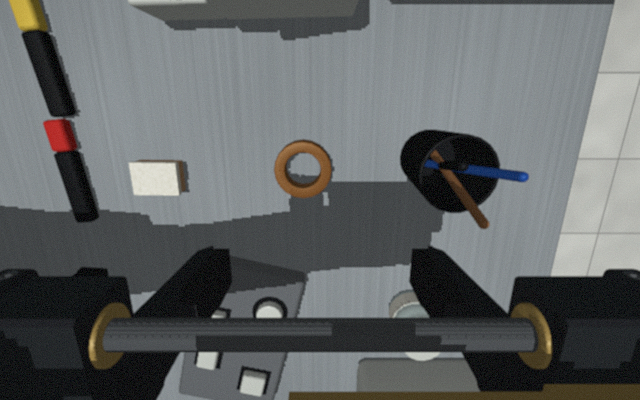

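Scene: the printer with its raised lid is at about (410,270), the pad at (235,180). Side: printer at (262,175), rocker about (240,175), pad at (385,290) with the bar at (367,287). Next I'll enlarge these.

```bash
python3 - <<'E'
import cv2,numpy as np
def crop(f,x,y,w,h,k):
    im=cv2.imread(f)[y:y+h,x:x+w]; im=cv2.resize(im,None,fx=k,fy=k,interpolation=cv2.INTER_CUBIC)
    for i in range(0,w,20): cv2.putText(im,str(x+i),(i*k,8),0,.3,(0,0,255),1); cv2.line(im,(i*k,10),(i*k,15),(0,0,255),1)
    for i in range(0,h,20): cv2.putText(im,str(y+i),(0,i*k+4),0,.3,(0,0,255),1); cv2.line(im,(20,i*k),(25,i*k),(0,0,255),1)
    return im
a=crop("pics/scene0.png",335,195,150,140,4)[:,:]
b=crop("pics/side0.png",205,130,120,90,5)
c=crop("pics/side0.png",325,240,120,100,5)
cv2.imwrite("pics/c1.png",a);cv2.imwrite("pics/c2.png",b);cv2.imwrite("pics/c3.png",c)
E
```

```text
(no output)
```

View pics/c1.png

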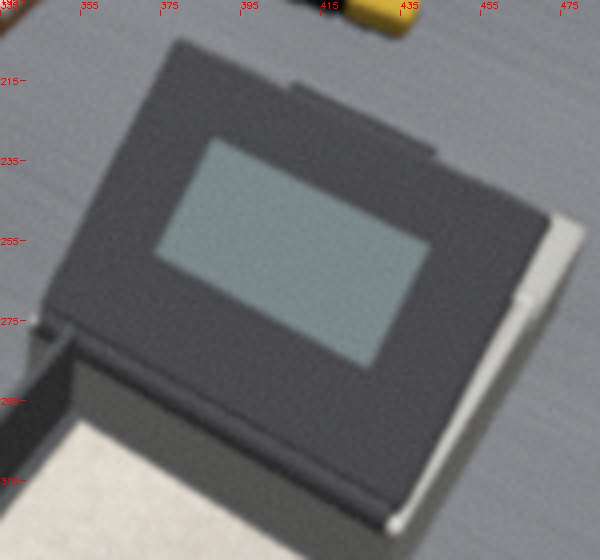

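View pics/c2.png

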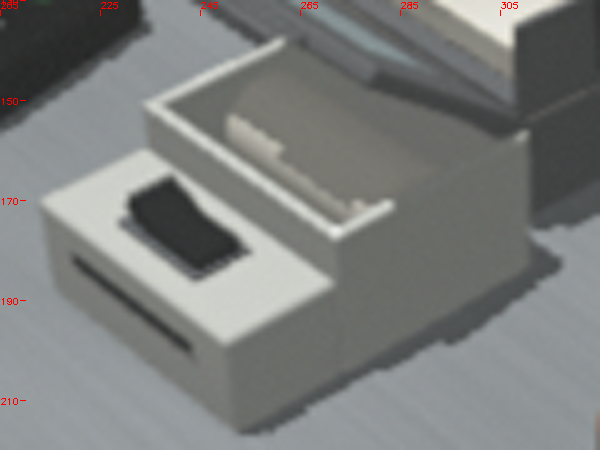

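View pics/c3.png

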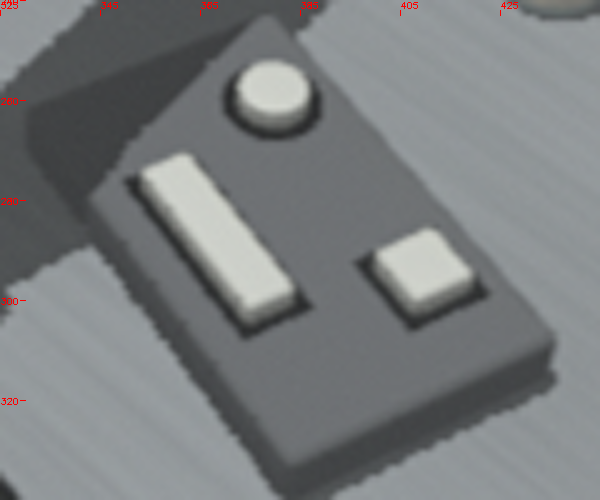

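Crop c1 shows the lid top. Its front edge runs (379.5,204.5)–(472.5,249) and its hinge edge (345.5,272)–(435,321). In c2 the deck front corners are (213,170.4) and (251,199), the rim front corners (235,151) and (272.4,177), and the rocker runs from about (234,166) to (250,180). In c3 the bar top centre is (368.4,286.2), the round key (379.8,258) and the square key (410,292.4).

```bash
cat > fit.py <<'E'
from h import *
import pickle
from scipy.optimize import least_squares
D=pickle.load(open("d0.pkl","rb")); sc,sd=D["scene"],D["side"]
def lidp(a,L,y,t): return [90-L*np.cos(a)+t*np.sin(a),y,88+L*np.sin(a)+t*np.cos(a)]
def tw(p,P):
    c,s=np.cos(p[2]),np.sin(p[2]); P=np.atleast_2d(P).astype(float)
    return np.c_[p[0]+c*P[:,0]-s*P[:,1],p[1]+s*P[:,0]+c*P[:,1],P[:,2]]
fixp=[([-100,80,62],sd,(213,170.4)),([-100,-80,62],sd,(251,199)),([-100,-80,0],sd,(252.6,216)),([-30,80,88],sd,(235,151)),([-30,-80,88],sd,(272.4,177)),([100,-80,88],sd,(310.4,156.6)),([-100,80,62],sc,(480.75,253))]
lp=[(120,78,(472.5,248.75)),(120,-78,(379.5,204.5)),(0,-78,(345.5,272)),(0,78,(435,321))]
def res(p):
    r=[proj(d,tw(p,P))[0]-u for P,d,u in fixp]+[proj(sc,tw(p,lidp(p[3],L,y,12)))[0]-u for L,y,u in lp]
    return np.ravel(r)
f=least_squares(res,[650,300,0,.6],loss="soft_l1"); p=f.x
print("printer",p.round(3),res(p).reshape(-1,2).round(1).tolist())
print("lid_edge",tw(p,lidp(p[3],115,0,12)).round(1),"hinge",tw(p,[90,0,88]).round(1))
r=tw(p,[-65,18,79]);print("rocker_left",r.round(1),proj(sd,r).round(1),"piv",proj(sd,tw(p,[-65,0,70])).round(1))
q=[([65,105,32],sd,(378,243)),([-65,105,32],sd,(343.4,280)),([-65,-105,32],sd,(382.4,333.4)),([65,-105,32],sd,(435.6,308))]
fr=lambda p:np.ravel([proj(d,tw(p,P))[0]-u for P,d,u in q])
g=least_squares(fr,[620,-150,0]); print("pad",g.x.round(3),fr(g.x).round(1))
for n,a,b in(("round",(379.8,258),(237,181)),("square",(410,292.4),(211,156))):
    print(n,[x.round(1) for x in tri(sd,a,sc,b)],atz(sd,a,43).round(1))
print("bar",atz(sd,(368.4,286.2),43).round(1)," in pad:",[((R.from_euler('z',-g.x[2]).as_matrix()@(atz(sd,u,43)-np.r_[g.x[:2],0]))).round(1) for u in((368.4,286.2),(379.8,258),(410,292.4))])
for n,u in(("pot",(375,195)),("jar",(436,237)),("tape",(337,218)),("clip",(287,252))): print(n,atz(sd,u,10).round())
E
python3 fit.py
```

```text
printer [5.82749e+02 2.35423e+02 3.20000e-02 5.59000e-01] [[-0.7, -0.5], [-0.2, -0.3], [0.4, 1.8], [-1.8, -0.2], [0.2, 0.8], [0.9, -0.1], [0.5, -1.8], [0.5, 0.1], [-0.1, 0.4], [-2.5, -0.7], [0.0, 1.9]]
lid_edge [[581.7 235.4 159.2]] hinge [[672.7 238.3  88. ]]
rocker_left [[517.2 251.4  79. ]] [[237.1 169.3]] piv [[241.8 175.3]]
pad [ 5.38116e+02 -2.31393e+02 -2.21000e-01] [  2.1   2.  -13.  -14.    4.6   5.    5.3   2.9]
round [array([ 588.4, -173.5,   38.9]), np.float64(2.0)] [ 586.1 -176.5   43. ]
square [array([ 563.4, -278.9,   38.4]), np.float64(2.7)] [ 561.2 -281.8   43. ]
bar [ 510.5 -214.4   43. ]  in pad: [array([-30.6,  10.6,  43. ]), array([34.8, 64.1, 43. ]), array([ 33.6, -44.1,  43. ])]
pot [767.   3.  10.]
jar [ 760. -200.   10.]
tape [632.   4.  10.]
clip [468.  -3.  10.]
```

```bash
sed -i 's/(343.4,280)/(330.4,262)/' fit.py; python3 fit.py | grep -E "pad|bar"
```

```text
pad [ 5.40799e+02 -2.20738e+02 -2.47000e-01] [ 0.8 -1.  -1.8 -0.3 -0.3  0.6  1.2  0.1]
bar [ 510.5 -214.4   43. ]  in pad: [array([-30.9,  -1.2,  43. ]), array([33.1, 54. , 43. ]), array([ 34.8, -54.2,  43. ])]
```

Emit:
arm_command:
  rows:
    - [3.5,-0.7,0,0,0,0]
    - [3.5,-0.7,0,0,0,0]
    - [3.5,-0.7,0,0,0,0]
    - [3.5,-0.7,0,0,0,0]
    - [3.5,-0.7,0,0,0,0]
    - [3,-0.5,0,0,0,0]
    - [3,-0.4,0,0,0,0]
    - [0,0,0,0,0,0]
  gripper: 1

```text
time: 0.95
eef_pos: [603.8, 241.3, 219.2]
tcp_rot: [-2.211, -2.227, -0.002]
ft_force: [-0.5, 0.8, -0.2]
gripper_width: 26.4
finger_force: 0.0
```

Emit:
arm_command:
  rows:
    - [0,0,0,0,0,0]
    - [0,0,1,0,0,0]
    - [0,0,1,0,0,0]
    - [-0.3,0,1,0,0,0]
    - [-0.3,0,1,0,0,0]
    - [0,0,0.6,0,0,0]
    - [0,0,0,0,0,0]
    - [0,0,0,0,0,0]

```text
time: 1.75
eef_pos: [606.1, 229.1, 173.7]
tcp_rot: [-2.221, -2.221, -0.0]
ft_force: [0.5, 0.2, -0.1]
gripper_width: 0.7
finger_force: 0.0
```

```bash
python3 - <<'E'
from h import *
a=save("side","pics/s1.png");s=read_state();print(s["eef_pos"],s["ft_force"],s["gripper_width"])
im=cv2.imread("pics/s1.png")[80:230,200:360]
w=get_image("wrist")["color"][:,:,::-1]
cv2.imwrite("pics/s1c.png",np.vstack([cv2.resize(im,(480,450)),np.zeros((1,480,3),np.uint8)]) if 0 else np.hstack([cv2.resize(im,(400,375)),cv2.resize(w,(400,375))]))
E
```

```text
[606.25669931 229.25157651 173.97524648] [-0.02743081  1.10886607 -0.27520751] 0.4436958607965105
```

View pics/s1c.png

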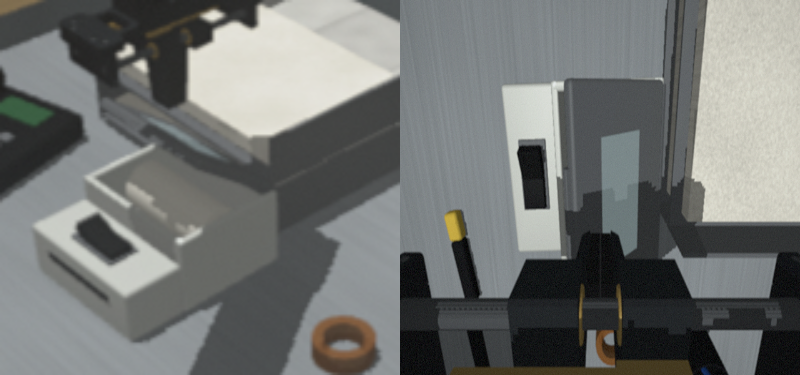

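The fingertips are above the lid. In the wrist view the deck corners are at about (163,91) and (189,267) full-scale, and the rocker is at (213,188). I'll compare these with the fit.

```bash
python3 - <<'E'
from fit import *
s=read_state(); w=get_image("wrist")
T=np.eye(4);T[:3,:3]=R.from_rotvec(s["tcp_rot"]).as_matrix();T[:3,3]=s["eef_pos"]
w["world_to_cam"]=np.linalg.inv(T@w["hand_eye"])
for P in([-100,80,62],[-100,-80,62],[-65,0,70],lidp(p[3],120,78,12),lidp(p[3],120,-78,12)): print(proj(w,tw(p,P)).round())
print("tip",proj(w,s["eef_pos"]+np.array([[0,0,-8.]])).round())
E
```

```text
printer [5.82749e+02 2.35423e+02 3.20000e-02 5.59000e-01] [[-0.7, -0.5], [-0.2, -0.3], [0.4, 1.8], [-1.8, -0.2], [0.2, 0.8], [0.9, -0.1], [0.5, -1.8], [0.5, 0.1], [-0.1, 0.4], [-2.5, -0.7], [0.0, 1.9]]
lid_edge [[581.7 235.4 159.2]] hinge [[672.7 238.3  88. ]]
rocker_left [[517.2 251.4  79. ]] [[237.1 169.3]] piv [[241.8 175.3]]
pad [ 5.40799e+02 -2.20738e+02 -2.47000e-01] [ 0.8 -1.  -1.8 -0.3 -0.3  0.6  1.2  0.1]
round [array([ 588.4, -173.5,   38.9]), np.float64(2.0)] [ 586.1 -176.5   43. ]
square [array([ 563.4, -278.9,   38.4]), np.float64(2.7)] [ 561.2 -281.8   43. ]
bar [ 510.5 -214.4   43. ]  in pad: [array([-30.9,  -1.2,  43. ]), array([33.1, 54. , 43. ]), array([ 34.8, -54.2,  43. ])]
pot [767.   3.  10.]
jar [ 760. -200.   10.]
tape [632.   4.  10.]
clip [468.  -3.  10.]
[[161.  92.]]
[[191. 271.]]
[[214. 190.]]
[[257.  86.]]
[[279. 341.]]
tip [[319. 242.]]
```

Emit:
arm_command:
  rows:
    - [0.6,0,0.8,0,0,0]
    - [0,-0.5,0.8,0,0,0]
    - [0,-0.45,0.8,0,0,0]
    - [0,-0.4,0.8,0,0,0]
    - [0,-0.35,0.8,0,0,0]
    - [0,-0.3,0.8,0,0,0]
    - [0,-0.2,0.8,0,0,0]
    - [0,0,0,0,0,0]

```text
time: 2.7
eef_pos: [582.9, 234.6, 116.2]
tcp_rot: [-2.221, -2.221, 0.003]
ft_force: [-0.1, 0.3, -0.1]
gripper_width: 0.6
finger_force: 0.0
```

Emit:
arm_command:
  rows:
    - [0,0,0.4,0,0,0]
    - [0,0,0.3,0,0,0]
    - [0,0,0.3,0,0,0]
    - [0,0,0.2,0,0,0]
    - [0,0,0,0,0,0]
    - [0,0,0,0,0,0]
    - [0,0,0,0,0,0]
    - [0,0,0,0,0,0]

```text
time: 3.5
eef_pos: [584.1, 235.0, 105.7]
tcp_rot: [2.221, 2.221, 0.0]
ft_force: [-0.7, 0.8, 0.3]
gripper_width: 0.5
finger_force: 0.0
```

Emit:
arm_command:
  rows:
    - [0,0,0.2,0,0,0]
    - [0,0,0.2,0,0,0]
    - [0,0,0.2,0,0,0]
    - [0,0,0,0,0,0]
    - [0,0,0,0,0,0]
    - [0,0,0,0,0,0]
    - [0,0,0,0,0,0]
    - [0,0,0,0,0,0]

```text
time: 4.3
eef_pos: [584.0, 235.0, 99.6]
tcp_rot: [2.221, 2.221, 0.0]
ft_force: [0.3, 0.7, -0.8]
gripper_width: 0.3
finger_force: 0.0
```

```bash
python3 - <<'E'
from h import *
a=save("side","pics/s2.png")["color"][:,:,::-1][80:230,200:360]
w=get_image("wrist")["color"][:,:,::-1]; s=read_state();print(s["eef_pos"],s["ft_force"])
cv2.imwrite("pics/s2c.png",np.hstack([cv2.resize(a,(400,375)),cv2.resize(w,(400,375))]))
E
```

```text
[584.03192223 234.97969996  99.62794207] [-0.17519424 -0.8175174   0.34117802]
```

View pics/s2c.png

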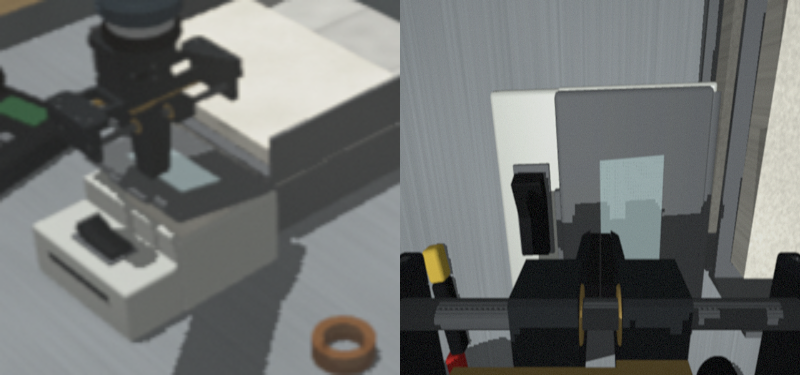

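The lid looks nearly level. In the wrist view its left corners are at about (251,98) front and (506,91) back, full-scale. I'll check the angle from these.

```bash
python3 - <<'E' | tail -12
from fit import *
s=read_state(); w=get_image("wrist"); d2=get_image("side")
T=np.eye(4);T[:3,:3]=R.from_rotvec(s["tcp_rot"]).as_matrix();T[:3,3]=s["eef_pos"]
w["world_to_cam"]=np.linalg.inv(T@w["hand_eye"])
for a in(0,.05,.1,.15,.2): print(a,[proj(w,tw(p,lidp(a,L,78,12))).round()[0].tolist() for L in(120,0)],"side frontR top",proj(d2,tw(p,lidp(a,120,-78,12))).round(1)[0],"frontL",proj(d2,tw(p,lidp(a,120,78,12))).round(1)[0])
print("tip",proj(w,s["eef_pos"]+np.array([[0,0,-8.]])).round(), proj(d2,s["eef_pos"]+np.array([[0,0,-8.]])).round(1),proj(d2,s["eef_pos"]+np.array([[0,0,0.]])).round(1))
c=d2["color"][:,:,::-1][130:200,225:320]; cv2.imwrite("pics/s3.png",cv2.resize(c,None,fx=8,fy=8,interpolation=cv2.INTER_CUBIC))
E
```

```text
square [array([ 563.4, -278.9,   38.4]), np.float64(2.7)] [ 561.2 -281.8   43. ]
bar [ 510.5 -214.4   43. ]  in pad: [array([-30.9,  -1.2,  43. ]), array([33.1, 54. , 43. ]), array([ 34.8, -54.2,  43. ])]
pot [767.   3.  10.]
jar [ 760. -200.   10.]
tape [632.   4.  10.]
clip [468.  -3.  10.]
0 [[248.0, 99.0], [502.0, 91.0]] side frontR top [271.8 173.5] frontL [233.2 147.3]
0.05 [[247.0, 99.0], [503.0, 91.0]] side frontR top [271.9 171.4] frontL [233.1 145.3]
0.1 [[247.0, 99.0], [505.0, 91.0]] side frontR top [272.1 169.2] frontL [233.2 143.2]
0.15 [[247.0, 99.0], [506.0, 91.0]] side frontR top [272.3 167.1] frontL [233.4 141.1]
0.2 [[248.0, 99.0], [507.0, 91.0]] side frontR top [272.7 164.8] frontL [233.7 138.9]
tip [[319. 242.]] [[261.9 157.8]] [[261.6 155.2]]
```

View pics/s3.png

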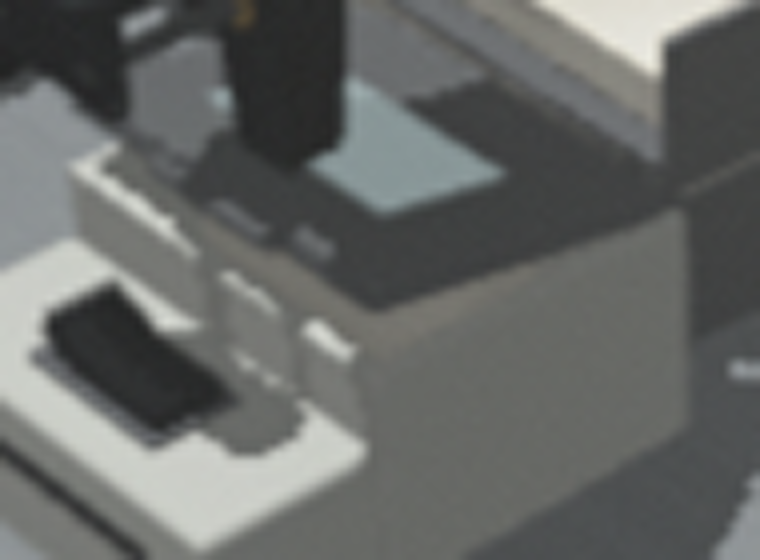

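The lid's front right corner is still above the rim, at about (272,168.5), so the lid is roughly 0.1–0.2 rad open. The closed fingertip ends at (261.3,150.6), above where I predicted it. I'll keep pressing until the force rises.

Emit:
arm_command:
  rows:
    - [0,0,0.2,0,0,0]
    - [0,0,0.2,0,0,0]
    - [0,0,0.2,0,0,0]
    - [0,0,0.2,0,0,0]
    - [0,0,0,0,0,0]
    - [0,0,0,0,0,0]
    - [0,0,0,0,0,0]
    - [0,0,0,0,0,0]

```text
time: 5.3
eef_pos: [584.1, 235.0, 91.7]
tcp_rot: [2.221, 2.221, 0.0]
ft_force: [1.0, -0.8, -1.2]
gripper_width: 0.4
finger_force: 0.0
```

Emit:
arm_command:
  rows:
    - [0,0,0.2,0,0,0]
    - [0,0,0.2,0,0,0]
    - [0,0,0.2,0,0,0]
    - [0,0,0,0,0,0]
    - [0,0,0,0,0,0]
    - [0,0,0,0,0,0]
    - [0,0,0,0,0,0]
    - [0,0,0,0,0,0]

```text
time: 6.1
eef_pos: [584.0, 235.0, 85.7]
tcp_rot: [2.221, 2.221, 0.0]
ft_force: [-0.1, -0.1, -0.1]
gripper_width: 0.7
finger_force: 0.0
```

```bash
python3 - <<'E'
from h import *
f=[]
d2=get_image("side")
for i in range(4): f.append(read_state()["ft_force"]); get_image("side")
s=read_state();print(s["eef_pos"],np.round(f,1), [k for k in s], globals().get("tip_extent"))
c=d2["color"][:,:,::-1][130:200,225:320]; cv2.imwrite("pics/s4.png",cv2.resize(c,None,fx=8,fy=8,interpolation=cv2.INTER_CUBIC))
E
```

```text
[584.02981503 234.95626384  85.63045385] [[ 0.1 -0.4 -0.2]
 [ 0.2 -1.1  0.5]
 [-0.6  0.6 -0.4]
 [ 0.  -0.1 -0.1]] ['time', 'qpos', 'qd', 'effort', 'eef_pos', 'tcp_rot', 'ft_force', 'torque', 'finger_force', 'gripper_width'] 8.0
```

View pics/s4.png

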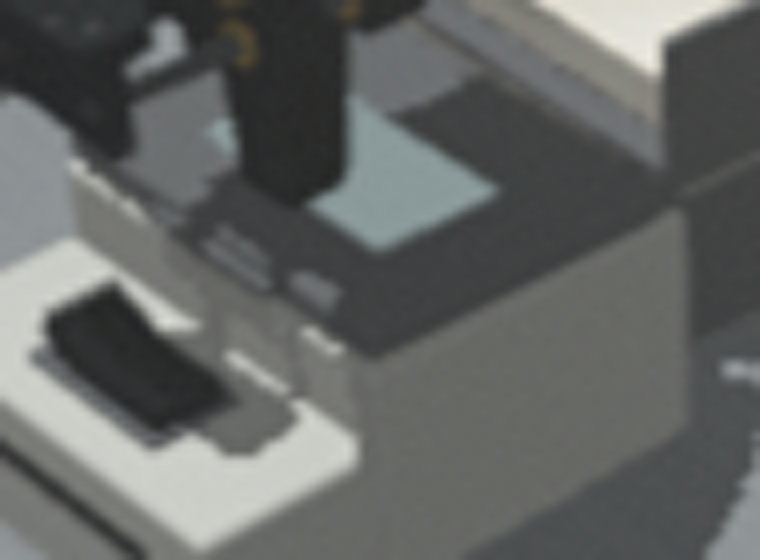

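The lid's corner is now at about (271.5,174.7), so only a small gap to the rim is left.

Emit:
arm_command:
  rows:
    - [0,0,0.1,0,0,0]
    - [0,0,0.1,0,0,0]
    - [0,0,0.1,0,0,0]
    - [0,0,0.1,0,0,0]
    - [0,0,0.1,0,0,0]
    - [0,0,0,0,0,0]
    - [0,0,0,0,0,0]
    - [0,0,0,0,0,0]

```text
time: 7.15
eef_pos: [583.9, 235.0, 81.3]
tcp_rot: [-2.221, -2.221, 0.0]
ft_force: [-3.6, -1.5, 7.2]
gripper_width: 0.3
finger_force: 3.7
```

Emit:
arm_command:
  rows:
    - [0,0,0.1,0,0,0]
    - [0,0,0.1,0,0,0]
    - [0,0,0,0,0,0]
    - [0,0,0,0,0,0]
    - [0,0,0,0,0,0]
    - [0,0,0,0,0,0]
    - [0,0,0,0,0,0]
    - [0,0,0,0,0,0]

```text
time: 7.95
eef_pos: [583.9, 235.1, 81.1]
tcp_rot: [-2.221, -2.221, 0.0]
ft_force: [-7.5, -3.2, 21.7]
gripper_width: 0.3
finger_force: 10.9
```

```bash
python3 - <<'E' | tail -9
from fit import *
d2=get_image("side"); cv2.imwrite("pics/s5.png",d2["color"][:,:,::-1]); s=read_state(); print(s["eef_pos"],s["ft_force"])
P=lambda q:proj(d2,tw(p,q))[0].round(1)
print("t0 FR",P(lidp(0,120,-78,0)),"0.05",P(lidp(.05,120,-78,0)))
g=cv2.cvtColor(d2["color"],cv2.COLOR_RGB2GRAY)
for x in(275,280,285,290): print(x,g[158:184,x].tolist())
E
```

```text
jar [ 760. -200.   10.]
tape [632.   4.  10.]
clip [468.  -3.  10.]
[583.90296772 235.05872144  81.09679238] [-8.61734187 -3.63538087 21.02131952]
t0 FR [272.1 177.4] 0.05 [272.  175.4]
275 [150, 149, 124, 83, 64, 65, 64, 64, 65, 65, 64, 64, 65, 64, 64, 63, 80, 101, 104, 106, 104, 104, 104, 104, 104, 104]
280 [103, 72, 63, 63, 64, 65, 66, 65, 65, 66, 65, 63, 64, 75, 98, 106, 104, 103, 104, 104, 104, 103, 104, 103, 104, 105]
285 [66, 64, 64, 65, 65, 64, 65, 67, 64, 64, 65, 89, 102, 105, 105, 104, 103, 104, 103, 105, 103, 104, 105, 104, 103, 104]
290 [65, 65, 66, 64, 64, 66, 65, 67, 89, 103, 105, 105, 103, 104, 104, 104, 103, 105, 104, 104, 103, 103, 103, 104, 103, 104]
```

Emit:
arm_command:
  rows:
    - [0,0,-2.5,0,0,0]
    - [0,0,-2.7,0,0,0]
    - [0,0,0,0,0,-0.143]
    - [0,0,0,0,0,-0.143]
    - [0,0,0,0,0,-0.143]
    - [0,0,0,0,0,-0.143]
    - [0,0,0,0,0,-0.143]
    - [0,0,0,0,0,-0.143]

```text
time: 8.8
eef_pos: [584.1, 234.9, 130.5]
tcp_rot: [1.088, 2.947, -0.0]
ft_force: [0.5, 0.0, 0.4]
gripper_width: 0.5
finger_force: 0.0
```

Emit:
arm_command:
  rows:
    - [0,0,0,0,0,-0.143]
    - [0,0,0,0,0,-0.143]
    - [0,0,0,0,0,-0.143]
    - [0,0,0,0,0,-0.143]
    - [0,0,0,0,0,-0.143]
    - [2.2,0.6,0,0,0,0]
    - [2.2,0.6,0,0,0,0]
    - [2.3,0.5,0,0,0,0]

```text
time: 9.6
eef_pos: [516.4, 251.9, 130.4]
tcp_rot: [-0.003, 3.141, 0.0]
ft_force: [-0.6, -0.9, 0.3]
gripper_width: 0.5
finger_force: 0.0
```

Emit:
arm_command:
  rows:
    - [0,0,0,0,0,0]
    - [0,0,1.2,0,0,0]
    - [0,0,1.2,0,0,0]
    - [0,0,1.2,0,0,0]
    - [0,0,0.6,0,0,0]
    - [0,0,0,0,0,0]
    - [0,0,0,0,0,0]
    - [0,0,0,0,0,0]

```text
time: 10.4
eef_pos: [517.3, 252.1, 89.0]
tcp_rot: [-0.003, 3.141, 0.001]
ft_force: [-0.3, 0.6, 0.2]
gripper_width: 0.6
finger_force: 0.0
```

Emit:
arm_command:
  rows:
    - [0,0,0.4,0,0,0]
    - [0,0,0.4,0,0,0]
    - [0,0,0.4,0,0,0]
    - [0,0,0.4,0,0,0]
    - [0,0,0.4,0,0,0]
    - [0,0,0.3,0,0,0]
    - [0,0,0,0,0,0]
    - [0,0,0,0,0,0]

```text
time: 11.2
eef_pos: [517.0, 251.9, 65.6]
tcp_rot: [0.004, -3.142, 0.0]
ft_force: [1.1, 0.4, -0.2]
gripper_width: 0.5
finger_force: 0.0
```

Emit:
arm_command:
  rows:
    - [0,0,0.2,0,0,0]
    - [0,0,0.2,0,0,0]
    - [0,0,0.2,0,0,0]
    - [0,0,0.2,0,0,0]
    - [0,0,0.2,0,0,0]
    - [0,0,0.1,0,0,0]
    - [0,0,0,0,0,0]
    - [0,0,0,0,0,0]

```text
time: 12.0
eef_pos: [516.7, 251.2, 54.3]
tcp_rot: [0.003, -3.141, 0.002]
ft_force: [-0.2, -0.4, 0.1]
gripper_width: 0.4
finger_force: 0.1
```

Emit:
arm_command:
  rows:
    - [0,0,0.1,0,0,0]
    - [0,0,0.1,0,0,0]
    - [0,0,0.1,0,0,0]
    - [0,0,0,0,0,0]
    - [0,0,0,0,0,0]
    - [0,0,0,0,0,0]
    - [0,0,0,0,0,0]
    - [0,0,0,0,0,0]

```text
time: 12.8
eef_pos: [516.8, 251.5, 53.2]
tcp_rot: [-0.003, 3.142, -0.002]
ft_force: [-6.2, -3.8, 19.3]
gripper_width: 0.5
finger_force: 9.7
```

The hard stop at TCP 53.2 gives the same tip offset as the lid did (rocker at 72, lid at 100), so the rocker is down. Next is the bar.

Emit:
arm_command:
  rows:
    - [0,0,-3,0,0,0]
    - [0,0,-4,0,0,0]
    - [0,0,-3,0,0,0]
    - [0,-4,0,0,0,0]
    - [0,-4,0,0,0,0]
    - [0,-4,0,0,0,0]
    - [0,-4,0,0,0,0]
    - [0,-4,0,0,0,0]

```text
time: 13.6
eef_pos: [516.8, 49.8, 151.4]
tcp_rot: [0.003, -3.141, 0.001]
ft_force: [0.2, -0.2, -0.7]
gripper_width: 0.7
finger_force: 0.0
```

Emit:
arm_command:
  rows:
    - [0,-4,0,0,0,0]
    - [0,-4,0,0,0,0]
    - [0,-4,0,0,0,0]
    - [0,-4,0,0,0,0]
    - [0,-4,0,0,0,0]
    - [0.6,-4,0,0,0,0]
    - [0,-2.6,0,0,0,0]
    - [0,0,0,0,0,0]

```text
time: 14.4
eef_pos: [510.5, -219.4, 151.1]
tcp_rot: [-0.008, -3.14, 0.004]
ft_force: [-0.5, 0.8, -0.5]
gripper_width: 0.3
finger_force: 0.0
```

```bash
python3 - <<'E'
from h import *
s=read_state();print(s["eef_pos"],s["tcp_rot"])
b=get_image("side")["color"][:,:,::-1]; w=get_image("wrist")["color"][:,:,::-1]
c=cv2.resize(b[130:220,205:325],(400,300),interpolation=cv2.INTER_CUBIC); e=cv2.resize(b[240:340,320:453],(400,300),interpolation=cv2.INTER_CUBIC)
cv2.imwrite("pics/s6.png",np.vstack([np.hstack([c,e]),np.hstack([cv2.resize(w,(400,250)),cv2.resize(b,(400,250))])]))
E
```

```text
[ 510.45210396 -219.44199913  151.11954504] [-0.00776462 -3.14021864  0.00351486]
```

View pics/s6.png

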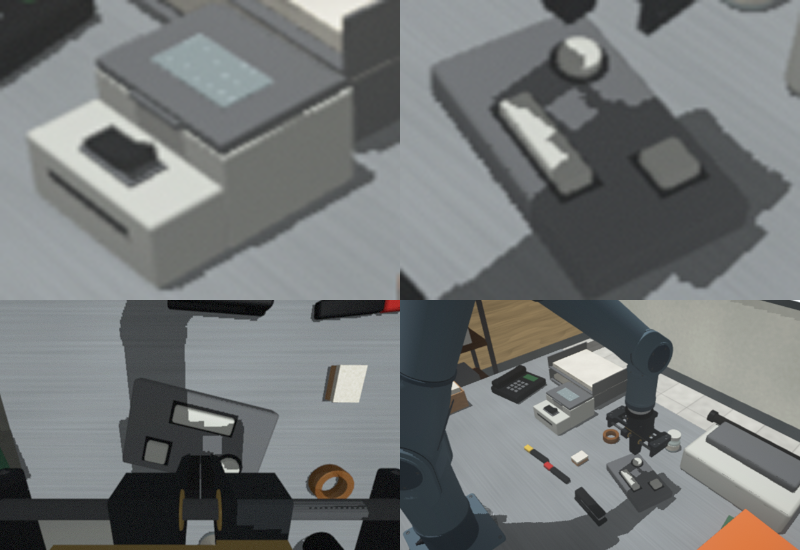

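The lid is flush, the rocker's left end is down, and the bar centre shows in the wrist view at about (328,189) full-scale. I'll cross-check its position.

```bash
python3 - <<'E'
from h import *
s=read_state(); w=get_image("wrist")
T=np.eye(4);T[:3,:3]=R.from_rotvec(s["tcp_rot"]).as_matrix();T[:3,3]=s["eef_pos"]
w["world_to_cam"]=np.linalg.inv(T@w["hand_eye"])
print(atz(w,(328,189),43), proj(w,[[510.5,-214.4,43]]))
E
```

```text
[ 507.70000549 -207.65004066   43.        ] [[320.08917839 192.15519321]]
```

Emit:
arm_command:
  rows:
    - [0,0.5,0,0,0,0.12]
    - [0,0,0,0,0,0.12]
    - [0,0,2,0,0,0]
    - [0,0,3,0,0,0]
    - [0,0,3,0,0,0]
    - [0,0,2,0,0,0]
    - [0,0,1,0,0,0]
    - [0,0,0,0,0,0]

```text
time: 15.35
eef_pos: [511.4, -207.5, 40.7]
tcp_rot: [-0.369, -3.118, -0.002]
ft_force: [-1.1, -0.4, -0.3]
gripper_width: 0.2
finger_force: 0.0
```

Emit:
arm_command:
  rows:
    - [0,0,0.5,0,0,0]
    - [0,0,0.5,0,0,0]
    - [0,0,0.4,0,0,0]
    - [0,0,0.3,0,0,0]
    - [0,0,0.2,0,0,0]
    - [0,0,0.2,0,0,0]
    - [0,0,0,0,0,0]
    - [0,0,0,0,0,0]

```text
time: 16.15
eef_pos: [512.1, -209.3, 20.8]
tcp_rot: [0.373, 3.119, -0.0]
ft_force: [-1.3, 0.5, 3.5]
gripper_width: 0.3
finger_force: 1.7
```

Emit:
arm_command:
  rows:
    - [0,0,0.1,0,0,0]
    - [0,0,0.1,0,0,0]
    - [0,0,0.1,0,0,0]
    - [0,0,0.1,0,0,0]
    - [0,0,0,0,0,0]
    - [0,0,0,0,0,0]
    - [0,0,0,0,0,0]
    - [0,0,0,0,0,0]

```text
time: 16.95
eef_pos: [512.2, -209.3, 18.1]
tcp_rot: [0.373, 3.119, -0.001]
ft_force: [-5.7, 1.6, 19.5]
gripper_width: 0.4
finger_force: 10.3
```

Hard bottom at 19.5 N, so the bar is fully down. Retracting.

Emit:
arm_command:
  rows:
    - [0,0,-0.5,0,0,0]
    - [0,0,-1.5,0,0,0]
    - [0,0,-3,0,0,0]
    - [0,0,-4,0,0,0]
    - [0,0,-4,0,0,0]
    - [0,0,0,0,0,0]
    - [0,0,0,0,0,0]
    - [0,0,0,0,0,0]

```text
time: 17.75
eef_pos: [511.0, -208.9, 145.6]
tcp_rot: [-0.372, -3.117, -0.001]
ft_force: [0.6, 0.2, -0.7]
gripper_width: 0.3
finger_force: 0.0
```

```bash
python3 - <<'E'
from h import *
import pickle
a=pickle.load(open("d0.pkl","rb"))["side"]["color"]; b=get_image("side")["color"]; s=read_state(); print(s["eef_pos"],s["ft_force"])
print("bar top bright", [np.argwhere(x[265:310,350:388].min(2)>180).mean(0).round(1)+[265,350] for x in (a,b)])
print(close_job())
E
```

```text
[ 510.85521752 -208.80332241  145.32232391] [-0.15954062  0.17683525 -0.33703299]
bar top bright [array([285.6, 368.1]), array([280.3, 363. ])]
the job is handed in; nothing more can be done
None
```

I pushed the lid shut, tipped the rocker on and pressed the bar key down in that order, each to a firm stop at about 20 N, then raised the arm clear and handed the job in at about 18 s; no verdict came back, and I took no final picture to confirm that the key came back up or that the pad and the other things stayed put.

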